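# Gauge the gap of a compression fixture with a taper gauge

## Task

Find how far apart the two plates of the compression fixture stand: pick the steel taper gauge up by its black handle and slide its thin end, flat on the lower plate and straight, into the middle of the open front gap until it drags snugly between both plates, without prising the sprung upper plate up off its nuts. Finish while still holding the gauge by its handle, snug and still at that depth, so that the reading can be taken; leave the calliper, the spare plate and the test cell where they are.

Things in the scene. Friction and masses are not known exactly. Their poses are not given: they have to be found in the camera images.
- taper_gauge: Loose taper gauge (0.14 kg) lying flat: black handle 90 x 18 x 22 mm high, steel blade 14 mm wide, 100 mm long, thinning evenly from 10 mm at the handle to 2 mm at the nose (0.08 per mm). One flat underside; only the top slopes. Origin: underside, middle of the handle; +x to the nose (away from the robot within 20 degrees), z up. Handle x -45 to 45 mm, blade 45 to 145 mm.
- gauge_nose (a point): Tip of the blade, on its underside: x = +145 mm in the gauge's frame.
- fixture: Compression fixture, fixed on the worktop: grey foot block, steel lower plate, and over it a square stainless end plate guided by four studs at its corners; 97 mm high. Origin: on the worktop, under the centre of the upper plate. x points into the gap from the open front (away from the robot within 20 degrees), y left, z up.
- lower_plate: Lower plate, 140 (x) x 112 (y) x 12 mm, fixed. Origin: on its top face, 50 mm above the worktop, under the centre of the upper plate; axes as the fixture's. It reaches from x = -78.5 to +61.5 mm: a bare sill 31 mm deep lies in front of the upper plate, on which the blade can be laid and slid in.
- gap_mouth (a point): Middle of the mouth of the gap, on the top face of the lower plate, straight below the front edge of the upper plate; axes as the fixture's, x runs into the gap.
- end_plate: Upper plate, 95 x 95 x 10 mm, level, with thumb screws 22 mm high. Disc springs press it down on brass nuts on the studs. Origin: centre of its underside. The gap below it is 4.5 to 6.5 mm, even all over, set anew each time. Studs and nuts (14 mm wide) stand in the gap 39 mm left and right of the middle line.
- upper_plate (a joint): Lift of the upper plate off its nuts (m): 0 resting, grows as it is prised up. Lifting starts at about 8 N straight up, then 1.5 N per mm. The blade rubs on both plates: a push of some 8 N along it makes it snug, and it then stays wedged.
- calliper: Vernier calliper, steel, 69 x 200 x 12 mm, lying on the worktop: not needed. Origin: centre of its underside.
- spare_plate: Spare stainless end plate with thumb screws, 95 x 95 x 32 mm, lying right of the fixture: not needed. Origin: centre of its underside.
- test_cell: Small round bolted stainless test cell, 70 x 70 x 35 mm, left of the fixture: not needed. Origin: centre of its underside.
There are look-alikes about, which are no part of the job. What is shaped like the taper_gauge but green or yellow is not meant.

How it is judged:
By the outcome, as a careful person would: the job done as asked, in the order asked, and still so for the second after the job is handed in, while the arm keeps its last pose, push and grip.
It also fails if it takes over 35 s, if anything falls off the work surface, if the arm or the gripper's body presses on something with over 40 N, if the wrist force passes 120 N, or if a joint passes its speed limit or range.

## Robot

A 7-joint arm with a two-finger parallel gripper is mounted at the origin on a cart in front of the work surface, level with it; the furniture and walls round the work are solid. World frame = base frame: x ahead of the robot, y to its left, z up, the work surface at z = 0. Lengths are in m, angles in rad, forces in N, time in s.
With the tool pointing down it reaches from about 0.425 to 0.875 m from the base axis. Payload 8.4 kg.
Tool frame: the origin (TCP) lies at the very end of the fingers, on their centre line; the grasp point (between the pads) lies behind it (grasp_offset is the z of the grasp point in the tool frame, in m); z points along the fingers, y is the direction in which the jaws open and shut (so a half turn about z gives the same grasp; the last joint's range is limited). The gripper opens to 85 mm and grips with 20 to 120 N. Pads are 22 mm wide; open, the fingers measure 114 mm over their backs; the gripper's body (76 mm by 85 mm) begins 54 mm behind the grasp point. The pads swing forward as they close: fully open they stand 13 mm farther back than shut.
Start: joints at [-1.393, 0.333, 0.04, 1.465, -0.013, 1.343, -0.059], TCP at [0.178, 0.625, 0.195] pointing down, gripper open.
Joint ranges: [-2.58, 2.58], [-0.38, 2.09], [-1.3, 1.39], [0.25, 2.4], [-1.5, 4.64], [0.08, 2.09], [-2.65, 2.65]. Speed limits (rad/s): [2.22, 2.22, 2.79, 2.79, 3.14, 3.14, 3.14].

## Interface

Orientations are given as a 3x3 rotation matrix whose columns are the frame's x, y, z axes.
In Python, from workcell import observe, camera, calibration, close_job, search_frame, masks_of, grasp_offset gives the robot as it stands. The module is installed in compiled form; this text tells all that it offers.
- The arm moves only by the tool apply_moves, never from a script. Its arguments are lists of equal length, an entry for each row: "delta_pos": the shift along the world's x, y, z in units of 50 mm (1.0 is 50 mm), a list of three; "rot": the turn, a rotation vector about the world's x, y, z in units of 8 degrees (1.0 is 8 degrees), a list of three; "jaw": the closure, from 0 (fully open) to 1 (shut). In form: {"delta_pos": [[x, y, z], ...], "rot": [[rx, ry, rz], ...], "jaw": [jaw, ...]}. A call has 1 to 12 rows; each row is the pose to reach, as a shift and turn from the pose commanded when the call began; what a row does not reach only later rows make up. A row lasts 1/8 s, in which the tool goes at most 62.5 mm and 10.7 degrees, less where a joint would pass 70% of its speed; a pose out of reach is approached as far as the arm can. A call with a gripper value outside its range is refused whole. The fingers move at their own pace and stop on an object; the grip force is fixed at half the most. Time passes only in rows, so rows that repeat a pose let the fingers close. It gives the time, the measured TCP pose, the force and the opening at its end, in the units of the state.
- observe(): the state, without advancing time (a new reading comes with each control period).
- camera(name): name is "scene" or "top" or "wrist"; returns (picture, depth): 420x560x3 uint8, red, green, blue; 420x560 float32, m along the optical axis (not along the pixel's ray), 0 where there is no reading.
- calibration(name): a dict with "fovy" (degrees; the focal length in pixels is half the picture's height over the tangent of half this angle, whatever the lens; pixels are square), "cx", "cy" (the principal point, pixels), "pose" (4x4, takes a point from camera to world coordinates). Camera axes: x right, y down, z forward; pixel columns grow to the right and rows downward; lengths in m; the calibration is good to about 2 mm. The wrist camera is an equidistant fisheye: a pixel r from the principal point sees the ray r / f radians off the axis. A picture is of the moment at which its call begins: read the wrist's pose just before it. calibration takes no time and is no camera call; for the wrist camera it gives the pose at the moment of the call.
- close_job(): hands the job in, once; it reports no verdict.
Trained networks look in the newest picture that a camera, given by its name, has taken for a name from the list of things; names that differ only in an ending like _2 or _b are one class to them, and where a whole thing is asked for, a point or a joint stands for the part that bears it (a point fixed in the world has none). Each returns a list of dicts, best first, with "score" (0 to 1); they miss things now and then, are a little off and sometimes report something else, mostly with a low value. They report only what shows in the picture. A call takes as long as a camera call. They do not tell look-alikes from the thing itself.
- search_frame(label, camera): "point" ([x, y, z] in m, in world coordinates, good to about 4 mm: the middle of the surface that is visible of it).
- masks_of(label, camera): "region" (420x560 bool, what is visible of it).
The state is a dict: "t": time; "joints": joint angles; "qvel": joint speeds; "joint_torque": joint torques, N m; "tool_pos": TCP position; "tcp_rot": TCP orientation; "ft_force": force on the tool from outside, world axes, zero at the start; "ft_torque": the same for the moment, N m; "opening": finger opening in m.
Only numpy, scipy, OpenCV 4.12 (cv2) and the standard library are available. Lean on these libraries where they do the work, as an engineer would, in place of code of your own. Each camera call takes 0.05 s, during which the arm holds its last target. There are 200 camera calls.

## Working session

There is one attempt and no reset: what is moved stays moved. The work goes in short steps, Python scripts to look and compute and a tool call to move; the robot and the scene stay as the last step left them, time stands still between calls to the robot, and variables do not carry over. Pictures are saved under pics/ and viewed, about 8 in all and at most 12, crops included, and the job is handed in when it is done.

Besides the shell and the picture viewer there is one more tool, called as name(argument=value, ...) on one line, values as JSON. apply_moves: Moves the arm, as the interface text tells. Its arguments: {"type":"object","properties":{"delta_pos":{"type":"array","items":{"type":"array","items":{"type":"number"}}},"rot":{"type":"array","items":{"type":"array","items":{"type":"number"}}},"jaw":{"type":"array","items":{"type":"number"}}},"required":["delta_pos","rot","jaw"]}

```bash
mkdir -p pics; cat > h.py <<'E'
import numpy as np, cv2
from workcell import *
def cloud(cam):
    c=calibration(cam); im,d=camera(cam)
    f=im.shape[0]/2/np.tan(np.radians(c['fovy']/2))
    v,u=np.mgrid[:420,:560]; x=(u-c['cx'])/f; y=(v-c['cy'])/f
    if cam=='wrist':
        r=np.hypot(x,y)+1e-9; k=np.tan(np.minimum(r,1.5))/r; x=x*k;y=y*k
    P=np.stack([x*d,y*d,d],-1)@c['pose'][:3,:3].T+c['pose'][:3,3]
    P[d==0]=np.nan
    return im,d,P
def save(n,im): cv2.imwrite('pics/'+n+'.png',im[...,::-1])
E
python3 - <<'E'
from h import *
s=observe(); print(s['t'],s['tool_pos'],s['tcp_rot'],s['opening'],s['ft_force'],grasp_offset)
ims=[]
for c in('top','scene'):
    im,d,P=cloud(c); np.savez(c+'.npz',im=im,P=P); save(c,im)
    print(calibration(c)['pose'].round(3).tolist())
    for l in('taper_gauge','end_plate','lower_plate','gap_mouth','gauge_nose','fixture'):
        try:
            print(c,l,[(round(r['score'],2),np.round(r['point'],4).tolist()) for r in search_frame(l,c)][:4])
        except Exception as e: print(l,e)
E
```

```text
0.0 [0.1774918  0.62475366 0.19392373] [[-9.61942611e-01  2.73251348e-01 -3.37087038e-04]
 [ 2.73251532e-01  9.61941287e-01 -1.60028167e-03]
 [-1.13021184e-04 -1.63148868e-03 -9.99998663e-01]] 0.08569081314500666 [ 0.46249484 -0.76557696 -0.554349  ] -0.0187
[[0.029, -0.998, 0.053, 0.523], [-0.999, -0.03, -0.017, 0.033], [0.019, -0.052, -0.998, 1.314], [0.0, 0.0, 0.0, 1.0]]
top taper_gauge [(0.79, [0.5185, 0.2337, 0.0226]), (0.72, [0.4329, 0.3923, 0.016]), (0.7, [0.4332, 0.0634, 0.0222])]
top end_plate [(0.76, [0.6931, 0.0452, 0.0673])]
top lower_plate [(0.66, [0.6449, 0.0488, 0.0531])]
top gap_mouth [(0.79, [0.6388, 0.05, 0.0483])]
top gauge_nose [(0.7, [0.427, 0.3901, 0.0128]), (0.68, [0.5223, 0.2394, 0.0176]), (0.63, [0.4386, 0.0661, 0.0188])]
top fixture [(0.74, [0.6792, 0.047, 0.0665])]
[[0.665, -0.332, 0.669, -0.369], [-0.747, -0.317, 0.585, -0.829], [0.018, -0.888, -0.459, 0.704], [0.0, 0.0, 0.0, 1.0]]
scene taper_gauge [(0.82, [0.4385, 0.3813, 0.009]), (0.8, [0.4361, 0.0433, 0.0128]), (0.55, [0.5048, 0.2353, 0.0093])]
scene end_plate [(0.68, [0.6629, 0.009, 0.0511]), (0.58, [0.6849, 0.0312, 0.0663])]
scene lower_plate [(0.62, [0.6398, 0.0143, 0.0497])]
scene gap_mouth [(0.71, [0.6348, 0.0108, 0.0548])]
scene gauge_nose [(0.84, [0.4359, 0.38, 0.0092]), (0.61, [0.508, 0.2363, 0.0071]), (0.59, [0.4335, 0.0453, 0.0122])]
scene fixture [(0.94, [0.6606, 0.0116, 0.0507]), (0.73, [0.4557, -0.3734, 0.0038])]
```

View pics/top.png

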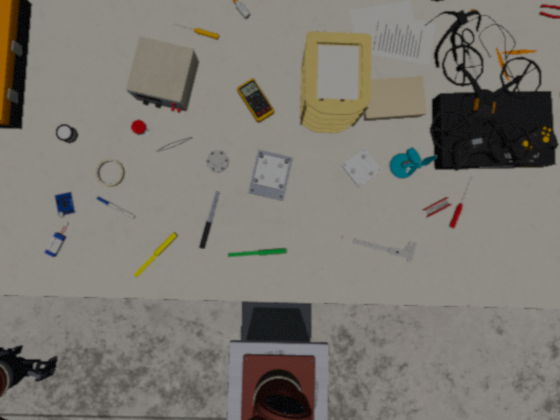

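View pics/scene.png

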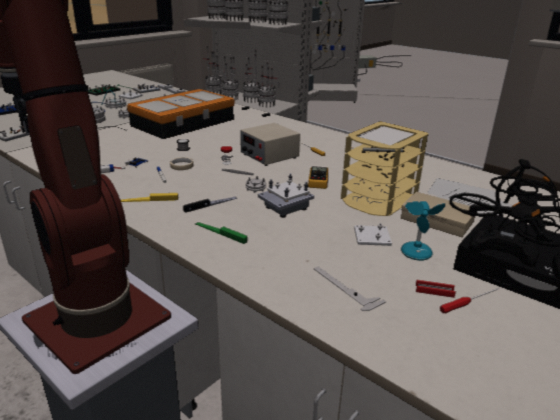

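The top view shows the black-handled gauge with its handle at about (206,235) and its nose at about (217,193), pointing away from the robot. The fixture is at about (271,173), with the bare sill at about (268,193). The green and yellow look-alikes are at (257,252) and (156,255).

```bash
python3 - <<'E'
from h import *
z=np.load('top.npz'); im,P=z['im'].astype(int),z['P']
X,Y,Z=P[...,0],P[...,1],P[...,2]
roi=(abs(X-.52)<.13)&(abs(Y-.235)<.08)
print('table z',np.nanmedian(Z[roi]))
br=im.max(-1)
def rect(m,n):
    q=P[m][:,:2]; r=cv2.minAreaRect((q*1000).astype(np.float32)); print(n,m.sum(),'c',np.round(r[0],1),'size',np.round(r[1],1),'ang',round(r[2],1),'medz',np.median(Z[m]).round(4), 'mean',q.mean(0).round(4))
    w,V=np.linalg.eigh(np.cov(q.T)); v=V[:,1]*np.sign(V[0,1]); print('  yaw',np.degrees(np.arctan2(v[1],v[0])).round(2))
h=roi&(br<70)&(Z>.012); rect(h,'handle')
g=roi&(Z>.004); rect(g,'all')
n,l,s,c=cv2.connectedComponentsWithStats(g.astype(np.uint8)); k=1+np.argmax(s[1:,4]); rect(l==k,'gaugecc')
f=(abs(X-.66)<.12)&(abs(Y-.047)<.1)&(Z>.04); rect(f&(Z<.058),'low'); rect(f&(Z>.06)&(Z<.072),'up'); rect(f,'all')
print(np.histogram(Z[f],bins=np.arange(.04,.1,.004)))
big=cv2.resize(z['im'][140:280,170:310],None,fx=5,fy=5,interpolation=cv2.INTER_CUBIC)[:600]; save('crop',big)
E
```

```text
table z 0.00031936068862814526
handle 133 c [487.6 246.1] size [16.  84.2] ang 75.8 medz 0.0218 mean [0.4876 0.2458]
  yaw -13.09
all 516 c [520.1 233.7] size [156.7 258.7] ang 89.3 medz 0.0068 mean [0.518  0.2365]
  yaw -2.44
gaugecc 278 c [526.  237.1] size [ 26.9 166.6] ang 73.3 medz 0.0181 mean [0.5137 0.2391]
  yaw -13.69
low 646 c [682.   43.4] size [112.  140.4] ang 79.1 medz 0.0499 mean [0.6659 0.0458]
  yaw -11.4
up 783 c [690.   41.7] size [94.6 95.1] ang 79.0 medz 0.0661 mean [0.6897 0.0414]
  yaw -9.77
all 1586 c [682.   43.4] size [112.  140.4] ang 79.1 medz 0.0639 mean [0.6799 0.0433]
  yaw -11.04
(array([  4, 145, 361, 130,  13, 148, 459, 176,  14,  17,  43,  24,  36,
        10]), array([0.04 , 0.044, 0.048, 0.052, 0.056, 0.06 , 0.064, 0.068, 0.072,
       0.076, 0.08 , 0.084, 0.088, 0.092, 0.096]))
```

View pics/crop.png

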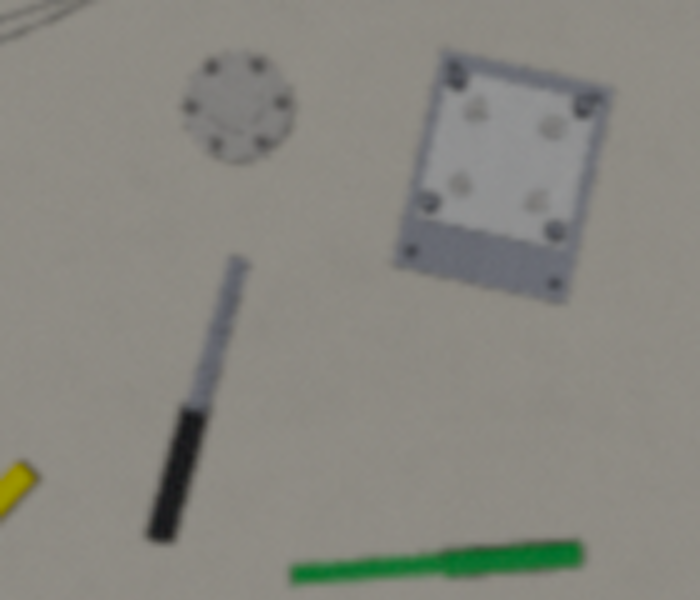

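apply_moves(delta_pos=[[6.2, -7.58, -1.0], [6.2, -7.58, -1.0], [6.2, -7.58, -1.0], [6.2, -7.58, -1.0], [6.2, -7.58, -1.0], [6.2, -7.58, -1.0], [6.2, -7.58, -1.0], [6.2, -7.58, -1.0], [6.2, -7.58, -1.0], [6.2, -7.58, -1.0], [6.2, -7.58, -1.0], [6.2, -7.58, -1.0]], rot=[[0, 0, 0.3], [0, 0, 0.3], [0, 0, 0.3], [0, 0, 0.3], [0, 0, 0.3], [0, 0, 0.3], [0, 0, 0.3], [0, 0, 0.3], [0, 0, 0.3], [0, 0, 0.3], [0, 0, 0.3], [0, 0, 0.3]], jaw=[0, 0, 0, 0, 0, 0, 0, 0, 0, 0, 0, 0])

```text
t: 2.2
tool_pos: [0.487, 0.2474, 0.1449]
tcp_rot: [[-0.973, 0.231, 0.0], [0.231, 0.973, 0.0], [0.0, 0.0, -1.0]]
ft_force: [0.5, 0.5, 0.1]
opening: 0.0855
```

```bash
python3 - <<'E'
from h import *
s=observe(); print(s['t'],s['tool_pos'],s['tcp_rot'].round(4) if hasattr(s['tcp_rot'],'round') else s['tcp_rot'])
im,d,P=cloud('wrist'); save('w1',im); np.savez('w1.npz',im=im,P=P)
X,Y,Z=P[...,0],P[...,1],P[...,2]; roi=(abs(X-.52)<.13)&(abs(Y-.235)<.06)
br=im.max(-1)
def rect(m,n):
    k,l,s,c=cv2.connectedComponentsWithStats(m.astype(np.uint8)); m=l==1+np.argmax(s[1:,4])
    q=P[m][:,:2]; r=cv2.minAreaRect((q*1000).astype(np.float32)); print(n,m.sum(),'c',np.round(r[0],1),'size',np.round(r[1],1),'ang',round(r[2],1),'medz',np.median(Z[m]).round(4))
    w,V=np.linalg.eigh(np.cov(q.T)); v=V[:,1]*np.sign(V[0,1]); print('  yaw',np.degrees(np.arctan2(v[1],v[0])).round(2))
print(np.nanmedian(Z[roi]))
rect(roi&(br<60)&(Z>.01),'handle'); rect(roi&(Z>.004),'gauge'); rect(roi&(Z>.0185)&(Z<.03),'handletop')
E
```

```text
2.2 [0.48703736 0.24740272 0.14492415] [[-9.730e-01  2.308e-01  0.000e+00]
 [ 2.308e-01  9.730e-01  3.000e-04]
 [ 0.000e+00  3.000e-04 -1.000e+00]]
0.23864611265736546
handle 31983 c [480.1 236.8] size [125.2  33.9] ang 77.1 medz 0.2661
  yaw 79.78
gauge 34195 c [480.8 236.2] size [125.9  35.8] ang 77.7 medz 0.265
  yaw 79.61
handletop 1550 c [489.5 246.6] size [17.1 89.4] ang 76.4 medz 0.0212
  yaw -13.44
```

View pics/w1.png

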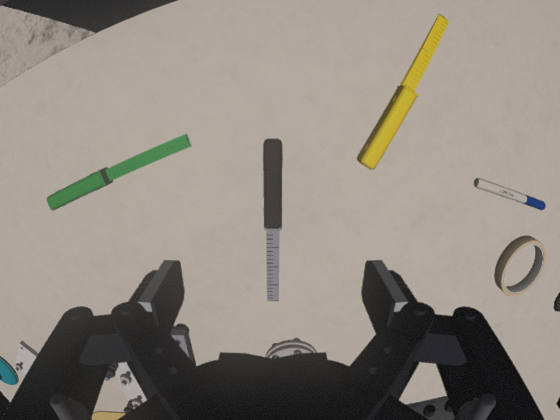

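The handle's top surface, measured from close by, is centred at (0.4895, 0.2466) with a yaw of -13.4°. The wrist picture shows it at about (272,183), midway between the open fingers.

apply_moves(delta_pos=[[0.05, -0.02, -1.0], [0.05, -0.02, -2.0], [0.05, -0.02, -2.6], [0.05, -0.02, -2.82], [0.05, -0.02, -2.82], [0.05, -0.02, -2.82], [0.05, -0.02, -2.82], [0.05, -0.02, -2.82], [0.05, -0.02, -2.82], [0.05, -0.02, -2.82], [0.05, -0.02, -2.82]], rot=[[0, 0, 0], [0, 0, 0], [0, 0, 0], [0, 0, 0], [0, 0, 0], [0, 0, 0], [0, 0, 0], [0, 0, 0], [0, 0, 0], [0, 0, 0], [0, 0, 0]], jaw=[0, 0, 0, 0, 0.3, 0.8, 1, 1, 1, 1, 1])

```text
t: 3.62
tool_pos: [0.4901, 0.2452, 0.0038]
tcp_rot: [[-0.973, 0.233, -0.0], [0.233, 0.973, -0.0], [-0.0, -0.0, -1.0]]
ft_force: [-0.2, 1.1, -0.2]
opening: 0.0002
```

The fingers shut completely and hold nothing, so I'm looking at the scene.

```bash
python3 - <<'E'
from h import *
s=observe(); print(s['t'],s['tool_pos'],s['opening'],s['ft_force'])
a,d,P=cloud('scene'); np.savez('s2.npz',im=a,P=P); b,_,_=cloud('wrist')
save('c2',np.hstack([cv2.resize(a[150:270,120:300],(400,267))[:267],cv2.resize(b,(356,267))]))
t,d,P=cloud('top'); np.savez('t2.npz',im=t,P=P); m=(abs(P[...,0]-.52)<.13)&(abs(P[...,1]-.24)<.06)&(t.max(-1)<70)&(P[...,2]<.026)
print(m.sum(),P[m].mean(0))
E
```

```text
3.625 [0.49014185 0.24520828 0.00380585] 0.0002461771062611618 [-0.22421995  1.07972119 -0.22248402]
24 [0.51872411 0.23745123 0.02116527]
```

View pics/c2.png

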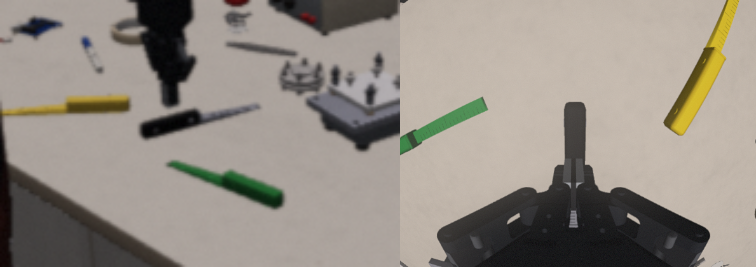

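```bash
python3 - <<'E'
from h import *
z=np.load('s2.npz'); P=z['P']; im=z['im'].astype(int)
# column through fingertip: crop (168,105)-> px
sx=180/400; u0=120+int(168*sx); 
for v in range(180,216,2): print(v,[ (np.round(P[v,u]*1000).astype(int).tolist(), int(im[v,u].max())) for u in (u0-2,u0,u0+2)])
E
```

```text
180 [([469, 229, 111], 9), ([479, 232, 107], 11), ([485, 230, 106], 8)]
182 [([475, 237, 100], 7), ([478, 231, 101], 14), ([472, 215, 108], 10)]
184 [([481, 245, 89], 12), ([479, 233, 93], 7), ([472, 215, 102], 6)]
186 [([485, 251, 79], 31), ([476, 230, 89], 11), ([471, 214, 95], 7)]
188 [([481, 246, 75], 40), ([482, 238, 77], 21), ([485, 232, 78], 11)]
190 [([481, 247, 68], 48), ([484, 241, 69], 28), ([484, 232, 72], 12)]
192 [([481, 248, 61], 51), ([479, 235, 66], 32), ([485, 233, 64], 8)]
194 [([482, 249, 53], 51), ([482, 240, 56], 33), ([483, 231, 59], 12)]
196 [([480, 248, 48], 80), ([478, 236, 52], 38), ([484, 234, 51], 17)]
198 [([524, 305, 6], 160), ([533, 306, 2], 115), ([537, 300, 3], 134)]
200 [([517, 296, 4], 171), ([525, 296, 1], 165), ([529, 291, 2], 163)]
202 [([482, 252, 24], 103), ([484, 246, 26], 69), ([489, 242, 25], 37)]
204 [([476, 246, 22], 15), ([479, 239, 23], 10), ([488, 240, 19], 9)]
206 [([471, 240, 18], 6), ([481, 243, 14], 2), ([488, 242, 12], 5)]
208 [([471, 240, 12], 2), ([-9223372036854775808, -9223372036854775808, -9223372036854775808], 6), ([485, 239, 7], 20)]
210 [([473, 244, 2], 70), ([478, 240, 2], 130), ([480, 233, 4], 152)]
212 [([464, 233, 3], 170), ([471, 232, 0], 170), ([477, 230, -1], 172)]
214 [([454, 221, 4], 172), ([459, 218, 3], 171), ([467, 217, 0], 170)]<stdin>:5: RuntimeWarning: invalid value encountered in cast
```

```bash
python3 - <<'E'
from h import *
c=calibration('wrist')['pose']; s=observe(); R=np.array(s['tcp_rot']); p=np.array(s['tool_pos'])
print('t',s['t'],'tcp',p,'cam',c[:3,3].round(4),'cam in tool',(R.T@(c[:3,3]-p)).round(4)); print('cam axis in tool',(R.T@c[:3,2]).round(3), np.array(s['joints']).round(3),np.array(s['qvel']).round(3))
im,d,P=cloud('wrist'); np.savez('w2.npz',im=im,P=P)
for v in range(230,372,8): print(v,[(np.round(P[v,u]*1000).tolist(),round(float(d[v,u]),3)) for u in (262,272,284)])
print('table',np.nanmedian(P[20:100,150:250,2]))
E
```

```text
t 3.775 tcp [0.49011386 0.24521687 0.00377716] cam [0.4146 0.2628 0.1824] cam in tool [ 0.0775 -0.0005 -0.1786]
cam axis in tool [-0.305  0.     0.952] [-0.824  0.32   0.324  1.931 -0.127  0.911  0.899] [-0.    -0.     0.    -0.    -0.002 -0.     0.001]
230 [([478.0, 242.0, 22.0], 0.173), ([480.0, 247.0, 21.0], 0.175), ([481.0, 253.0, 21.0], 0.174)]
238 [([483.0, 241.0, 21.0], 0.176), ([484.0, 246.0, 22.0], 0.175), ([485.0, 252.0, 22.0], 0.175)]
246 [([488.0, 239.0, 21.0], 0.177), ([489.0, 245.0, 21.0], 0.177), ([490.0, 251.0, 21.0], 0.177)]
254 [([479.0, 242.0, 48.0], 0.148), ([480.0, 247.0, 49.0], 0.148), ([481.0, 252.0, 49.0], 0.148)]
262 [([479.0, 243.0, 57.0], 0.139), ([480.0, 247.0, 56.0], 0.141), ([481.0, 252.0, 56.0], 0.14)]
270 [([479.0, 243.0, 63.0], 0.134), ([479.0, 247.0, 65.0], 0.132), ([481.0, 252.0, 63.0], 0.134)]
278 [([480.0, 243.0, 69.0], 0.129), ([480.0, 247.0, 71.0], 0.127), ([481.0, 252.0, 70.0], 0.127)]
286 [([479.0, 243.0, 77.0], 0.121), ([480.0, 247.0, 77.0], 0.121), ([480.0, 252.0, 78.0], 0.12)]
294 [([478.0, 244.0, 84.0], 0.114), ([483.0, 246.0, 77.0], 0.121
[... 250 characters left out ...]
 97.0], 0.102), ([494.0, 244.0, 78.0], 0.125), ([480.0, 251.0, 98.0], 0.101)]
326 [([480.0, 244.0, 100.0], 0.099), ([498.0, 243.0, 78.0], 0.126), ([480.0, 251.0, 101.0], 0.098)]
334 [([492.0, 240.0, 89.0], 0.113), ([562.0, 227.0, 7.0], 0.213), ([483.0, 250.0, 102.0], 0.098)]
342 [([496.0, 239.0, 89.0], 0.115), ([570.0, 225.0, 6.0], 0.216), ([485.0, 250.0, 104.0], 0.096)]
350 [([497.0, 239.0, 93.0], 0.111), ([579.0, 223.0, 5.0], 0.221), ([487.0, 249.0, 105.0], 0.096)]
358 [([480.0, 244.0, 115.0], 0.085), ([587.0, 221.0, 5.0], 0.223), ([481.0, 250.0, 115.0], 0.085)]
366 [([480.0, 244.0, 118.0], 0.082), ([480.0, 247.0, 119.0], 0.081), ([480.0, 250.0, 119.0], 0.081)]
table -0.0005040072771708426
```

The wrist and scene depth both put the shut fingertips at z≈0.046, while the reported TCP is z=0.004. The real fingers end about 42 mm above the reported TCP; sideways they agree. I'll open the gripper and go down by that much.

apply_moves(delta_pos=[[0, 0.02, 0], [0, 0.02, 0], [0, 0.02, 0], [0, 0.02, 0], [0, 0.02, 0], [0, 0.02, -0.3], [0, 0.02, -0.6], [0, 0.02, -0.75], [0, 0.02, -0.84], [0, 0.02, -0.84]], rot=[[0, 0, 0], [0, 0, 0], [0, 0, 0], [0, 0, 0], [0, 0, 0], [0, 0, 0], [0, 0, 0], [0, 0, 0], [0, 0, 0], [0, 0, 0]], jaw=[0.2, 0, 0, 0, 0, 0, 0, 0, 0, 0])

```text
t: 5.08
tool_pos: [0.49, 0.2461, -0.0385]
tcp_rot: [[-0.973, 0.233, -0.0], [0.233, 0.973, -0.0], [0.0, -0.0, -1.0]]
ft_force: [-0.4, -1.0, 0.2]
opening: 0.0856
```

apply_moves(delta_pos=[[0, 0, 0], [0, 0, 0], [0, 0, 0], [0, 0, 0], [0, 0, 0], [0, 0, 0], [0, 0, 0]], rot=[[0, 0, 0], [0, 0, 0], [0, 0, 0], [0, 0, 0], [0, 0, 0], [0, 0, 0], [0, 0, 0]], jaw=[0.3, 0.6, 0.8, 1, 1, 1, 1])

```text
t: 5.95
tool_pos: [0.4919, 0.2466, -0.036]
tcp_rot: [[-0.972, 0.233, 0.003], [0.233, 0.972, 0.002], [-0.002, 0.002, -1.0]]
ft_force: [-2.2, -3.0, 17.6]
opening: 0.0167
```

The handle is gripped at 16.7 mm opening. The fingertips rest lightly on the table at 17 N. I'll lift, turn to the fixture's heading (-11°) and go in front of the sill.

apply_moves(delta_pos=[[0, 0, 0.3], [0, 0, 1.0], [0, 0, 1.8], [0, -1.0, 1.8], [0, -2.0, 1.8], [0, -2.8, 1.8], [-0.1, -3.3, 1.8], [-0.1, -3.3, 1.8], [-0.1, -3.3, 1.8]], rot=[[0, 0, 0], [0, 0, 0], [0, 0, 0], [0, 0, 0.3], [0, 0, 0.3], [0, 0, 0.3], [0, 0, 0.3], [0, 0, 0.3], [0, 0, 0.3]], jaw=[1, 1, 1, 1, 1, 1, 1, 1, 1])

```text
t: 7.08
tool_pos: [0.4852, 0.0821, 0.0521]
tcp_rot: [[-0.982, 0.191, 0.0], [0.191, 0.982, 0.001], [-0.0, 0.001, -1.0]]
ft_force: [1.0, -0.7, -2.2]
opening: 0.0166
```

```bash
cat > m.py <<'E'
from h import *
import sys
def run(tag,zoff=0.036):
    s=observe(); p=np.array(s['tool_pos']); print(s['t'],p.round(4),s['opening'],np.round(s['ft_force'],1))
    out=[]
    for cam in('top','scene','wrist'):
        im,d,P=cloud(cam); np.savez(f'{tag}_{cam}.npz',im=im,P=P); save(f'{tag}_{cam}',im)
        X,Y,Z=P[...,0],P[...,1],P[...,2]
        e=np.array([np.cos(np.radians(-11)),np.sin(np.radians(-11))]); n=np.array([-e[1],e[0]])
        F=np.array([.690,.0417]); a=(P[...,:2]-F)@e; b=(P[...,:2]-F)@n   # fixture frame
        m=(abs(b)<.02)&(a>-.16)&(a<-.035)&(Z>p[2]+zoff-.003)&(Z<p[2]+zoff+.02)&(Z>.052)
        if cam=='wrist': m&=~((a>-.0475))
        if m.sum()>20:
            bins=np.arange(-.16,-.03,.01); print(cam,m.sum(),'a max',a[m].max().round(4))
            for i in bins:
                k=m&(a>=i)&(a<i+.01)
                if k.sum()>3: print('  a %.3f b med %.4f (%.4f..%.4f) z %.4f n%d'%(i+.005,np.median(b[k]),b[k].min(),b[k].max(),np.median(Z[k]),k.sum()))
        u=(abs(b)<.045)&(abs(a)<.045)&(Z>.06)&(Z<.073); q=(abs(b)<.05)&(a>-.075)&(a<-.052)&(abs(Z-.05)<.008)
        if u.sum()>30: print(cam,'upper z',np.median(Z[u]).round(4),u.sum(),'sill z',np.median(Z[q]).round(4),q.sum())
run(sys.argv[1])
E
python3 m.py a
```

```text
7.075 [0.4852 0.0821 0.0521] 0.01661841712552898 [ 1.  -0.7 -2.2]
top 123 a max -0.0671
  a -0.145 b med 0.0015 (-0.0066..0.0056) z 0.0957 n9
  a -0.135 b med 0.0002 (-0.0060..0.0064) z 0.0957 n14
  a -0.125 b med -0.0005 (-0.0068..0.0070) z 0.0947 n17
  a -0.115 b med -0.0009 (-0.0070..0.0060) z 0.0934 n16
  a -0.105 b med 0.0008 (-0.0066..0.0067) z 0.0927 n15
  a -0.095 b med 0.0007 (-0.0060..0.0065) z 0.0913 n15
  a -0.085 b med 0.0000 (-0.0070..0.0069) z 0.0906 n16
  a -0.075 b med -0.0009 (-0.0067..0.0060) z 0.0907 n14
  a -0.065 b med 0.0007 (-0.0058..0.0068) z 0.0894 n5
top upper z 0.0662 705 sill z 0.0498 214
scene 99 a max -0.0634
  a -0.155 b med -0.0053 (-0.0104..0.0035) z 0.0978 n14
  a -0.145 b med -0.0050 (-0.0120..0.0051) z 0.0954 n13
  a -0.135 b med -0.0042 (-0.0101..0.0048) z 0.0960 n11
  a -0.125 b med -0.0066 (-0.0128..0.0040) z 0.0964 n12
  a -0.115 b med -0.0042 (-0.0080..0.0073) z 0.0948 n12
  a -0.105 b med -0.0050 (-0.0087..0.0005) z 0.0947 n8
  a -0.095 b med -0.0042 (-0.0098..0.0057) z 0.0927 n11
  a -0.085 b med -0.0020 (-0.0120..0.0052) z 0.0913 n7
  a -0.075 b med -0.0043 (-0.0094..0.0078) z 0.0918 n9
scene upper z 0.0683 292 sill z 0.0519 120
wrist 64 a max -0.1511
  a -0.155 b med 0.0004 (-0.0061..0.0068) z 0.0964 n64
```

```bash
python3 - <<'E'
import cv2,numpy as np
a=cv2.imread('pics/a_top.png')[140:280,170:310]; b=cv2.imread('pics/a_scene.png')[140:260,180:340]; w=cv2.imread('pics/a_wrist.png')
r=lambda x:cv2.resize(x,(400,300),interpolation=cv2.INTER_CUBIC)
cv2.imwrite('pics/c3.png',np.vstack([np.hstack([r(a[:105]),r(b)]),np.hstack([r(w),r(a[35:])])]))
E
```

```text
(no output)
```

View pics/c3.png

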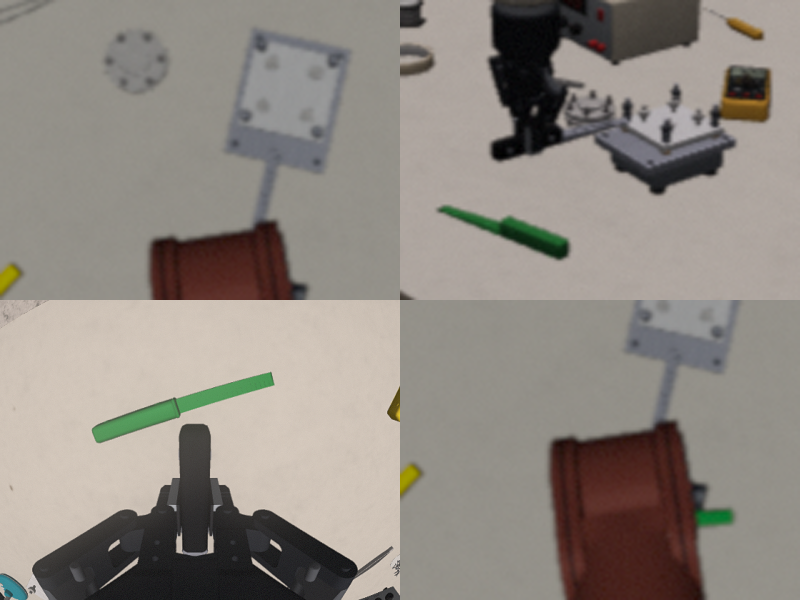

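The gauge sits straight on the fixture's middle line (lateral offset about 0 mm, pitch about 0). Its nose is over the sill, about 18 mm short of the mouth and 37 mm above the plate. Next I lower it to just above the plate.

apply_moves(delta_pos=[[0, 0, -0.3], [0, 0, -0.55], [0, 0, -0.66], [0, 0, -0.66], [0, 0, -0.66]], rot=[[0, 0, 0], [0, 0, 0], [0, 0, 0], [0, 0, 0], [0, 0, 0]], jaw=[1, 1, 1, 1, 1])

```text
t: 7.85
tool_pos: [0.4853, 0.0812, 0.019]
tcp_rot: [[-0.981, 0.192, 0.0], [0.192, 0.981, -0.0], [-0.0, 0.0, -1.0]]
ft_force: [-0.0, -0.1, -1.2]
opening: 0.0165
```

apply_moves(delta_pos=[[0, 0, -0.02], [0, 0, -0.04], [0, 0, -0.04]], rot=[[0, 0, 0], [0, 0, 0], [0, 0, 0]], jaw=[1, 1, 1])

```text
t: 8.22
tool_pos: [0.4851, 0.0812, 0.0168]
tcp_rot: [[-0.981, 0.192, 0.0], [0.192, 0.981, 0.0], [-0.0, 0.0, -1.0]]
ft_force: [0.4, -0.0, -1.7]
opening: 0.0167
```

apply_moves(delta_pos=[[0, 0, -0.01], [0, 0, -0.02], [0, 0, -0.02]], rot=[[0, 0, 0], [0, 0, 0], [0, 0, 0]], jaw=[1, 1, 1])

```text
t: 8.6
tool_pos: [0.4851, 0.0812, 0.0158]
tcp_rot: [[-0.981, 0.192, -0.0], [0.192, 0.981, -0.0], [0.0, -0.0, -1.0]]
ft_force: [-0.3, 0.4, -0.9]
opening: 0.0165
```

apply_moves(delta_pos=[[0, 0.01, -0.01], [0, 0.01, -0.01]], rot=[[0, 0, 0], [0, 0, 0]], jaw=[1, 1])

```text
t: 8.85
tool_pos: [0.4851, 0.0818, 0.0152]
tcp_rot: [[-0.981, 0.192, -0.0], [0.192, 0.981, -0.0], [0.0, -0.0, -1.0]]
ft_force: [0.0, -0.4, -1.8]
opening: 0.0165
```

apply_moves(delta_pos=[[0, 0, -0.01], [0, 0, -0.01]], rot=[[0, 0, 0], [0, 0, 0]], jaw=[1, 1])

```text
t: 9.1
tool_pos: [0.4851, 0.0817, 0.0148]
tcp_rot: [[-0.981, 0.192, -0.0], [0.192, 0.981, -0.0], [0.0, -0.0, -1.0]]
ft_force: [-0.5, 0.5, -0.7]
opening: 0.0167
```

apply_moves(delta_pos=[[0, 0, -0.01], [0, 0, -0.01]], rot=[[0, 0, 0], [0, 0, 0]], jaw=[1, 1])

```text
t: 9.35
tool_pos: [0.4852, 0.0817, 0.0143]
tcp_rot: [[-0.981, 0.192, 0.0], [0.192, 0.981, -0.0], [-0.0, -0.0, -1.0]]
ft_force: [-0.2, -0.4, -1.6]
opening: 0.0167
```

apply_moves(delta_pos=[[0, 0, -0.01], [0, 0, -0.01]], rot=[[0, 0, 0], [0, 0, 0]], jaw=[1, 1])

```text
t: 9.6
tool_pos: [0.4852, 0.0817, 0.0139]
tcp_rot: [[-0.981, 0.192, 0.0], [0.192, 0.981, 0.0], [-0.0, 0.0, -1.0]]
ft_force: [-0.9, -0.7, 0.5]
opening: 0.0165
```

apply_moves(delta_pos=[[0, 0, -0.01], [0, 0, -0.01]], rot=[[0, 0, 0], [0, 0, 0]], jaw=[1, 1])

```text
t: 9.85
tool_pos: [0.4851, 0.0818, 0.0134]
tcp_rot: [[-0.981, 0.192, 0.0], [0.192, 0.981, 0.0], [-0.0, 0.0, -1.0]]
ft_force: [-1.9, 0.4, 2.0]
opening: 0.0165
```

apply_moves(delta_pos=[[0, 0, -0.01], [0, 0, -0.01]], rot=[[0, 0, 0], [0, 0, 0]], jaw=[1, 1])

```text
t: 10.1
tool_pos: [0.4851, 0.0818, 0.0129]
tcp_rot: [[-0.981, 0.192, 0.0], [0.192, 0.981, 0.0], [0.0, 0.0, -1.0]]
ft_force: [-2.9, 0.9, 2.5]
opening: 0.0164
```

Contact with the sill showed at TCP z≈0.0139. I'll ease off half a millimetre and slide 40 mm in along the fixture's x axis; the nose should then be about 22 mm past the mouth.

apply_moves(delta_pos=[[0.0, 0.0, 0.01], [0.196, -0.038, 0.01], [0.393, -0.076, 0.01], [0.589, -0.114, 0.01], [0.785, -0.153, 0.01], [0.785, -0.153, 0.01], [0.785, -0.153, 0.01]], rot=[[0, 0, 0], [0, 0, 0], [0, 0, 0], [0, 0, 0], [0, 0, 0], [0, 0, 0], [0, 0, 0]], jaw=[1, 1, 1, 1, 1, 1, 1])

```text
t: 10.98
tool_pos: [0.5253, 0.0738, 0.0135]
tcp_rot: [[-0.981, 0.192, 0.002], [0.192, 0.981, -0.0], [-0.002, 0.0, -1.0]]
ft_force: [1.6, -0.3, 1.7]
opening: 0.0167
```

```bash
python3 m.py b; python3 - <<'E'
import cv2,numpy as np
a=cv2.imread('pics/b_top.png')[145:220,230:330]; b=cv2.imread('pics/b_scene.png')[165:240,230:330]
r=lambda x:cv2.resize(x,(400,300),interpolation=cv2.INTER_CUBIC)
cv2.imwrite('pics/c4.png',np.hstack([r(a),r(b)]))
E
```

```text
10.975 [0.5253 0.0738 0.0135] 0.01665311137371205 [ 1.6 -0.3  1.7]
top 130 a max -0.0351
  a -0.095 b med 0.0001 (-0.0073..0.0056) z 0.0575 n12
  a -0.085 b med -0.0007 (-0.0067..0.0061) z 0.0558 n14
  a -0.075 b med -0.0008 (-0.0136..0.0121) z 0.0555 n15
  a -0.065 b med -0.0008 (-0.0139..0.0155) z 0.0556 n16
  a -0.055 b med 0.0013 (-0.0075..0.0169) z 0.0538 n14
  a -0.045 b med 0.0002 (-0.0191..0.0198) z 0.0658 n37
  a -0.035 b med 0.0012 (-0.0178..0.0180) z 0.0657 n19
top upper z 0.066 709 sill z 0.0503 229
scene 171 a max -0.0363
  a -0.145 b med -0.0085 (-0.0130..-0.0064) z 0.0593 n15
  a -0.135 b med -0.0094 (-0.0144..-0.0065) z 0.0616 n12
  a -0.125 b med -0.0087 (-0.0149..-0.0060) z 0.0611 n11
  a -0.115 b med -0.0079 (-0.0107..0.0024) z 0.0581 n10
  a -0.105 b med -0.0073 (-0.0115..0.0054) z 0.0586 n13
  a -0.095 b med -0.0071 (-0.0117..0.0059) z 0.0587 n11
  a -0.085 b med -0.0054 (-0.0109..0.0035) z 0.0586 n11
  a -0.075 b med -0.0081 (-0.0177..0.0174) z 0.0567 n16
  a -0.065 b med -0.0069 (-0.0195..0.0196) z 0.0546 n11
  a -0.055 b med -0.0035 (-0.0181..0.0169) z 0.0555 n14
  a -0.045 b med 0.0005 (-0.0199..0.0197) z 0.0626 n39
  a -0.035 b med 0.0075 (-0.0057..0.0139) z 0.0678 n7
scene upper z 0.0681 300 sill z 0.0522 106
wrist 256 a max -0.1114
  a -0.155 b med 0.0062 (-0.0092..0.0083) z 0.0689 n58
  a -0.145 b med 0.0069 (-0.0101..0.0088) z 0.0680 n63
  a -0.135 b med 0.0061 (-0.0093..0.0085) z 0.0683 n61
  a -0.125 b med -0.0017 (-0.0095..0.0086) z 0.0689 n34
  a -0.115 b med -0.0005 (-0.0063..0.0054) z 0.0582 n40
```

View pics/c4.png

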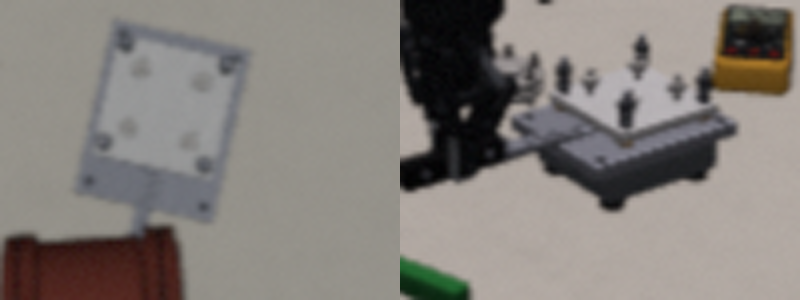

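The blade is inside the gap, centred (within ±1 mm) and flat, with the nose about 22 mm in. The expected snug depth is 31–56 mm, so I'll creep on and watch the axial force.

apply_moves(delta_pos=[[0.05, -0.01, 0], [0.1, -0.019, 0], [0.157, -0.03, 0], [0.157, -0.03, 0]], rot=[[0, 0, 0], [0, 0, 0], [0, 0, 0], [0, 0, 0]], jaw=[1, 1, 1, 1])

```text
t: 11.62
tool_pos: [0.5313, 0.0731, 0.0133]
tcp_rot: [[-0.982, 0.191, -0.002], [0.191, 0.982, 0.0], [0.002, 0.0, -1.0]]
ft_force: [-5.4, 1.4, 6.5]
opening: 0.0169
```

apply_moves(delta_pos=[[0.05, -0.01, 0], [0.1, -0.019, 0], [0.157, -0.03, 0], [0.157, -0.03, 0]], rot=[[0, 0, 0], [0, 0, 0], [0, 0, 0], [0, 0, 0]], jaw=[1, 1, 1, 1])

```text
t: 12.12
tool_pos: [0.539, 0.0716, 0.0133]
tcp_rot: [[-0.982, 0.191, -0.002], [0.191, 0.982, 0.001], [0.002, 0.0, -1.0]]
ft_force: [-5.6, 0.9, 7.8]
opening: 0.0166
```

apply_moves(delta_pos=[[0.04, -0.008, 0], [0.078, -0.015, 0], [0.078, -0.015, 0]], rot=[[0, 0, 0], [0, 0, 0], [0, 0, 0]], jaw=[1, 1, 1])

```text
t: 12.5
tool_pos: [0.5427, 0.071, 0.0133]
tcp_rot: [[-0.982, 0.191, -0.003], [0.191, 0.982, 0.001], [0.003, 0.0, -1.0]]
ft_force: [-7.6, 1.0, 9.5]
opening: 0.0167
```

The vertical force has climbed to 9.5 N: the tool is pushing the handle down, which would lever the nose up. I'll raise it slightly to relieve that.

apply_moves(delta_pos=[[0, 0, 0.01], [0, 0, 0.01], [0, 0, 0.01]], rot=[[0, 0, 0], [0, 0, 0], [0, 0, 0]], jaw=[1, 1, 1])

```text
t: 12.88
tool_pos: [0.5427, 0.0709, 0.0136]
tcp_rot: [[-0.982, 0.191, -0.002], [0.191, 0.982, 0.0], [0.002, 0.0, -1.0]]
ft_force: [-4.0, 1.3, 5.1]
opening: 0.0169
```

apply_moves(delta_pos=[[0, 0, 0.006], [0, 0, 0.006], [0, 0, 0.006]], rot=[[0, 0, 0], [0, 0, 0], [0, 0, 0]], jaw=[1, 1, 1])

```text
t: 13.25
tool_pos: [0.5436, 0.0705, 0.0139]
tcp_rot: [[-0.981, 0.192, -0.001], [0.192, 0.981, 0.0], [0.001, -0.0, -1.0]]
ft_force: [-2.4, 1.0, 1.4]
opening: 0.0169
```

```bash
python3 -c "
from h import *
for i in range(3):
    s=observe(); print(s['tool_pos'],np.round(s['ft_force'],2),np.round(s['ft_torque'],2)); camera('top')
"; python3 m.py c | grep -A8 -E "^top|upper" | grep -v scene
```

```text
[0.54364945 0.07049507 0.01391267] [-2.45  1.04  1.36] [0.18 0.19 0.05]
[0.54379423 0.07038593 0.01396149] [-1.57  0.43  1.06] [0.19 0.2  0.05]
[0.54385443 0.07035049 0.01395779] [-2.02  0.2   0.48] [0.17 0.18 0.09]
top 98 a max -0.035
  a -0.075 b med 0.0035 (-0.0026..0.0189) z 0.0570 n5
  a -0.065 b med 0.0012 (-0.0073..0.0154) z 0.0562 n17
  a -0.055 b med 0.0000 (-0.0156..0.0176) z 0.0552 n21
  a -0.045 b med 0.0003 (-0.0192..0.0197) z 0.0659 n37
  a -0.035 b med -0.0033 (-0.0178..0.0175) z 0.0666 n18
top upper z 0.0664 701 sill z 0.0503 185
  a -0.155 b med -0.0130 (-0.0184..0.0185) z 0.0610 n18
  a -0.125 b med -0.0100 (-0.0135..-0.0040) z 0.0622 n11
  a -0.115 b med -0.0091 (-0.0123..-0.0055) z 0.0610 n14
  a -0.105 b med -0.0094 (-0.0131..-0.0044) z 0.0600 n13
  a -0.095 b med -0.0064 (-0.0108..0.0034) z 0.0608 n13
  a -0.085 b med -0.0067 (-0.0100..0.0024) z 0.0589 n10
  a -0.075 b med -0.0058 (-0.0185..0.0027) z 0.0579 n13
--
wrist 1078 a max -0.0916
  a -0.155 b med 0.0077 (-0.0199..0.0200) z 0.0637 n704
  a -0.145 b med -0.0074 (-0.0088..0.0081) z 0.0695 n60
  a -0.135 b med 0.0024 (-0.0091..0.0084) z 0.0694 n72
  a -0.125 b med -0.0073 (-0.0100..0.0089) z 0.0686 n75
  a -0.115 b med 0.0058 (-0.0093..0.0085) z 0.0686 n63
  a -0.105 b med -0.0062 (-0.0095..0.0086) z 0.0695 n41
  a -0.095 b med -0.0001 (-0.0068..0.0060) z 0.0586 n63
```

apply_moves(delta_pos=[[0.02, -0.004, 0.003], [0.039, -0.008, 0.003], [0.039, -0.008, 0.003]], rot=[[0, 0, 0], [0, 0, 0], [0, 0, 0]], jaw=[1, 1, 1])

```text
t: 13.92
tool_pos: [0.5461, 0.0696, 0.0142]
tcp_rot: [[-0.981, 0.192, 0.0], [0.192, 0.981, -0.0], [-0.0, -0.0, -1.0]]
ft_force: [0.2, 0.8, -0.1]
opening: 0.0165
```

apply_moves(delta_pos=[[0.02, -0.004, 0], [0.039, -0.008, 0], [0.039, -0.008, 0]], rot=[[0, 0, 0], [0, 0, 0], [0, 0, 0]], jaw=[1, 1, 1])

```text
t: 14.3
tool_pos: [0.548, 0.0695, 0.0143]
tcp_rot: [[-0.981, 0.192, 0.0], [0.192, 0.981, -0.0], [-0.0, -0.0, -1.0]]
ft_force: [1.1, -0.6, -2.1]
opening: 0.0174
```

apply_moves(delta_pos=[[0.02, -0.004, 0], [0.039, -0.008, 0], [0.039, -0.008, 0]], rot=[[0, 0, 0], [0, 0, 0], [0, 0, 0]], jaw=[1, 1, 1])

```text
t: 14.68
tool_pos: [0.55, 0.0691, 0.0143]
tcp_rot: [[-0.981, 0.192, 0.0], [0.192, 0.981, -0.0], [-0.0, -0.0, -1.0]]
ft_force: [-0.3, 0.3, -0.9]
opening: 0.017
```

apply_moves(delta_pos=[[0.01, -0.002, 0], [0.02, -0.004, 0], [0.02, -0.004, 0]], rot=[[0, 0, 0], [0, 0, 0], [0, 0, 0]], jaw=[1, 1, 1])

```text
t: 15.05
tool_pos: [0.5509, 0.0689, 0.0143]
tcp_rot: [[-0.981, 0.192, 0.0], [0.192, 0.981, -0.0], [-0.0, -0.0, -1.0]]
ft_force: [0.3, -0.1, -1.2]
opening: 0.0168
```

apply_moves(delta_pos=[[0.01, -0.002, 0], [0.02, -0.004, 0], [0.02, -0.004, 0]], rot=[[0, 0, 0], [0, 0, 0], [0, 0, 0]], jaw=[1, 1, 1])

```text
t: 15.42
tool_pos: [0.5519, 0.0687, 0.0143]
tcp_rot: [[-0.981, 0.192, 0.0], [0.192, 0.981, -0.0], [-0.0, -0.0, -1.0]]
ft_force: [0.1, -0.2, -1.7]
opening: 0.0165
```

apply_moves(delta_pos=[[0.01, -0.002, 0], [0.02, -0.004, 0], [0.02, -0.004, 0]], rot=[[0, 0, 0], [0, 0, 0], [0, 0, 0]], jaw=[1, 1, 1])

```text
t: 15.8
tool_pos: [0.5529, 0.0685, 0.0143]
tcp_rot: [[-0.981, 0.192, 0.0], [0.192, 0.981, -0.0], [-0.0, -0.0, -1.0]]
ft_force: [0.2, -0.4, -1.5]
opening: 0.0171
```

apply_moves(delta_pos=[[0.01, -0.002, -0.004], [0.02, -0.004, -0.004], [0.02, -0.004, -0.004]], rot=[[0, 0, 0], [0, 0, 0], [0, 0, 0]], jaw=[1, 1, 1])

```text
t: 16.18
tool_pos: [0.5539, 0.0683, 0.0141]
tcp_rot: [[-0.981, 0.192, 0.0], [0.192, 0.981, -0.0], [-0.0, 0.0, -1.0]]
ft_force: [-0.5, -1.1, -1.1]
opening: 0.0168
```

apply_moves(delta_pos=[[0.01, -0.002, 0], [0.02, -0.004, 0], [0.02, -0.004, 0]], rot=[[0, 0, 0], [0, 0, 0], [0, 0, 0]], jaw=[1, 1, 1])

```text
t: 16.55
tool_pos: [0.5549, 0.0681, 0.0141]
tcp_rot: [[-0.981, 0.192, 0.0], [0.192, 0.981, -0.0], [-0.0, -0.0, -1.0]]
ft_force: [-0.5, -0.1, -0.4]
opening: 0.0169
```

```bash
python3 m.py d | grep -A8 -E "^top|upper" | grep -A8 top; python3 - <<'E'
import cv2,numpy as np
a=cv2.imread('pics/d_top.png')[145:220,230:330]; b=cv2.imread('pics/d_scene.png')[165:240,230:330]
r=lambda x:cv2.resize(x,(400,300),interpolation=cv2.INTER_CUBIC)
cv2.imwrite('pics/c5.png',np.hstack([r(a),r(b)]))
E
```

```text
top 77 a max -0.0351
  a -0.055 b med 0.0032 (-0.0058..0.0199) z 0.0559 n17
  a -0.045 b med -0.0006 (-0.0191..0.0199) z 0.0653 n40
  a -0.035 b med -0.0014 (-0.0178..0.0175) z 0.0662 n19
top upper z 0.0663 706 sill z 0.0503 93
scene 176 a max -0.035
  a -0.155 b med -0.0102 (-0.0131..-0.0066) z 0.0604 n13
  a -0.145 b med -0.0130 (-0.0176..0.0192) z 0.0626 n19
  a -0.135 b med -0.0182 (-0.0196..-0.0151) z 0.0550 n5
  a -0.115 b med -0.0104 (-0.0149..-0.0063) z 0.0637 n13
  a -0.105 b med -0.0095 (-0.0141..-0.0069) z 0.0634 n12
  a -0.095 b med -0.0111 (-0.0137..-0.0070) z 0.0612 n12
  a -0.085 b med -0.0085 (-0.0124..0.0018) z 0.0591 n11
```

View pics/c5.png

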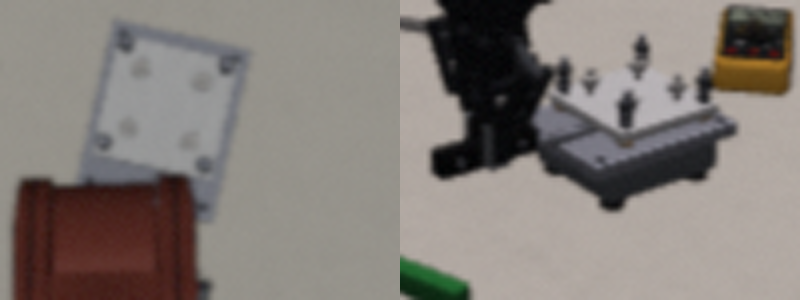

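The gauge is going in straight and the upper plate is unmoved. No snug contact yet, with the nose about 52 mm in, so I carry on in small steps.

apply_moves(delta_pos=[[0.01, -0.002, 0], [0.02, -0.004, 0], [0.02, -0.004, 0]], rot=[[0, 0, 0], [0, 0, 0], [0, 0, 0]], jaw=[1, 1, 1])

```text
t: 17.08
tool_pos: [0.5559, 0.0679, 0.0141]
tcp_rot: [[-0.981, 0.192, 0.0], [0.192, 0.981, -0.0], [-0.0, -0.0, -1.0]]
ft_force: [0.5, -0.1, -0.4]
opening: 0.0167
```

apply_moves(delta_pos=[[0.01, -0.002, 0], [0.02, -0.004, 0], [0.02, -0.004, 0]], rot=[[0, 0, 0], [0, 0, 0], [0, 0, 0]], jaw=[1, 1, 1])

```text
t: 17.45
tool_pos: [0.5567, 0.0678, 0.014]
tcp_rot: [[-0.981, 0.192, -0.0], [0.192, 0.981, -0.0], [0.0, -0.0, -1.0]]
ft_force: [-1.8, -0.2, 0.2]
opening: 0.0168
```

Resistance is starting. I'll use half-millimetre steps now.

apply_moves(delta_pos=[[0.01, -0.002, 0], [0.01, -0.002, 0], [0.01, -0.002, 0]], rot=[[0, 0, 0], [0, 0, 0], [0, 0, 0]], jaw=[1, 1, 1])

```text
t: 17.82
tool_pos: [0.5571, 0.0677, 0.014]
tcp_rot: [[-0.981, 0.192, -0.0], [0.192, 0.981, -0.0], [0.0, -0.0, -1.0]]
ft_force: [-3.0, 1.0, 0.5]
opening: 0.0167
```

apply_moves(delta_pos=[[0.01, -0.002, 0], [0.01, -0.002, 0], [0.01, -0.002, 0]], rot=[[0, 0, 0], [0, 0, 0], [0, 0, 0]], jaw=[1, 1, 1])

```text
t: 18.2
tool_pos: [0.5576, 0.0676, 0.014]
tcp_rot: [[-0.981, 0.192, -0.0], [0.192, 0.981, -0.0], [0.0, -0.0, -1.0]]
ft_force: [-4.1, 1.1, 1.2]
opening: 0.0168
```

apply_moves(delta_pos=[[0.01, -0.002, 0], [0.01, -0.002, 0], [0.01, -0.002, 0]], rot=[[0, 0, 0], [0, 0, 0], [0, 0, 0]], jaw=[1, 1, 1])

```text
t: 18.58
tool_pos: [0.5581, 0.0675, 0.014]
tcp_rot: [[-0.981, 0.192, -0.001], [0.192, 0.981, 0.0], [0.001, -0.0, -1.0]]
ft_force: [-5.5, 1.7, 2.2]
opening: 0.0169
```

apply_moves(delta_pos=[[0.01, -0.002, 0], [0.01, -0.002, 0], [0.01, -0.002, 0]], rot=[[0, 0, 0], [0, 0, 0], [0, 0, 0]], jaw=[1, 1, 1])

```text
t: 18.95
tool_pos: [0.5584, 0.0674, 0.014]
tcp_rot: [[-0.981, 0.192, -0.001], [0.192, 0.981, 0.0], [0.001, -0.0, -1.0]]
ft_force: [-5.6, 1.3, 3.1]
opening: 0.017
```

```bash
python3 m.py e | grep -E "upper|^[0-9]"; python3 -c "
from h import *
s=observe(); print(s['t'],s['tool_pos'],np.round(s['ft_force'],2),np.round(s['ft_torque'],2))
z=np.load('e_wrist.npz'); P=z['P']; Z=P[...,2]; im=z['im']
e=np.array([np.cos(np.radians(-11)),np.sin(np.radians(-11))]); n=np.array([-e[1],e[0]])
a=(P[...,:2]-[.690,.0417])@e; b=(P[...,:2]-[.690,.0417])@n
m=(abs(b)<.012)&(Z>.062)&(Z<.078)&(a<-.08)&(a>-.25)
q=np.c_[a[m],Z[m]]; r=np.c_[a[m],b[m]]
print('handle a',a[m].min(),a[m].max(),m.sum())
"
```

```text
18.95 [0.5584 0.0674 0.014 ] 0.01695922662819792 [-5.6  1.3  3.1]
top upper z 0.0662 701 sill z 0.0498 53
scene upper z 0.0679 300 sill z 0.0519 71
19.1 [0.55836108 0.0674506  0.01396509] [-5.49  1.13  2.66] [0.24 1.06 0.  ]
handle a -0.18150994041386354 -0.09100339030433116 7455
```

apply_moves(delta_pos=[[0.01, -0.002, 0.004], [0.01, -0.002, 0.004], [0.01, -0.002, 0.004]], rot=[[0, 0, 0], [0, 0, 0], [0, 0, 0]], jaw=[1, 1, 1])

```text
t: 19.48
tool_pos: [0.5588, 0.0673, 0.014]
tcp_rot: [[-0.981, 0.192, -0.001], [0.192, 0.981, -0.0], [0.001, -0.0, -1.0]]
ft_force: [-4.3, 0.8, 1.5]
opening: 0.0166
```

apply_moves(delta_pos=[[0.01, -0.002, 0], [0.01, -0.002, 0], [0.01, -0.002, 0]], rot=[[0, 0, 0], [0, 0, 0], [0, 0, 0]], jaw=[1, 1, 1])

```text
t: 19.85
tool_pos: [0.5589, 0.0673, 0.014]
tcp_rot: [[-0.981, 0.192, -0.002], [0.192, 0.981, 0.0], [0.002, -0.0, -1.0]]
ft_force: [-8.0, 1.3, 3.2]
opening: 0.0166
```

The axial push is now 8.1 N, and the last 0.5 mm command moved the tool only 0.1 mm, so the gauge is snug. I'll hold and check that it stays put.

apply_moves(delta_pos=[[0, 0, 0.002], [0, 0, 0.002], [0, 0, 0.002], [0, 0, 0.002]], rot=[[0, 0, 0], [0, 0, 0], [0, 0, 0], [0, 0, 0]], jaw=[1, 1, 1, 1])

```text
t: 20.35
tool_pos: [0.5589, 0.0673, 0.014]
tcp_rot: [[-0.981, 0.192, -0.002], [0.192, 0.981, 0.0], [0.002, -0.0, -1.0]]
ft_force: [-7.1, 1.6, 1.1]
opening: 0.0168
```

```bash
python3 m.py f | grep -E "upper|^[0-9]"; python3 -c "
from h import *
s=observe(); print(s['t'],s['tool_pos'],np.round(s['ft_force'],2),np.round(s['ft_torque'],2))
e=np.array([np.cos(np.radians(-11)),np.sin(np.radians(-11))]); n=np.array([-e[1],e[0]])
def up(t):
    P=np.load(t+'_top.npz')['P']; a=(P[...,:2]-[.690,.0417])@e; b=(P[...,:2]-[.690,.0417])@n; Z=P[...,2]
    r=[]
    for lo,hi in((-.045,-.02),(.02,.045)):
        m=(a>lo)&(a<hi)&(abs(b)<.02)&(Z>.06)&(Z<.072); r.append((Z[m].mean()*1000).round(2))
    return r
for t in 'abcdef': print(t,up(t))
P=np.load('f_wrist.npz')['P']; Z=P[...,2]; a=(P[...,:2]-[.690,.0417])@e; b=(P[...,:2]-[.690,.0417])@n
m=(abs(b)<.012)&(Z>.066)&(Z<.078)&(a<-.08)&(a>-.25)
w,V=np.linalg.eigh(np.cov(np.c_[a[m],b[m]].T)); print('handle a',a[m].min(),a[m].max(),'b',b[m].mean(),'yaw rel',np.degrees(np.arctan(V[1,1]/V[0,1])),'pitch',np.degrees(np.polyfit(a[m],Z[m],1)[0]),Z[m].mean())
"
```

```text
20.35 [0.5589 0.0673 0.014 ] 0.016807164312614666 [-7.1  1.6  1.1]
top upper z 0.0662 703 sill z 0.0498 53
scene upper z 0.0682 302 sill z 0.0516 80
20.5 [0.55889534 0.06727062 0.0140036 ] [-6.61  1.26  2.28] [ 0.25  1.17 -0.01]
a [np.float64(66.16), np.float64(65.85)]
b [np.float64(66.29), np.float64(66.25)]
c [np.float64(66.47), np.float64(66.54)]
d [np.float64(66.4), np.float64(66.11)]
e [np.float64(65.98), np.float64(66.51)]
f [np.float64(66.06), np.float64(66.23)]
handle a -0.18084513343975125 -0.09006881438666116 b -0.000354147906761478 yaw rel -0.039097082855750524 pitch 0.3134439522511106 0.07106261236234405
```

```bash
python3 -c "
from workcell import *
print(close_job())"
```

```text
the job is handed in; nothing more can be done
None
```

The gauge is snug in the front gap and still held by its black handle; I handed the job in at about 20.5 s of the 35 s allowed.

**Insertion:** I laid the blade on the sill on the fixture's middle line and slid it in until it stuck. At the end the push along the blade was about 8 N, and a further 0.5 mm command moved the tool only 0.1 mm.

**Last checks:**
- **Depth:** the nose is about 56–57 mm past the mouth, which puts the gap at roughly 6.5 mm. This is good only to a couple of millimetres of depth, about 0.2 mm of gap.
- **Straightness:** the handle is 0.4 mm off the middle line, with less than 0.1° of yaw and about 0.3° of pitch.
- **Upper plate:** its top measured 66.1–66.2 mm, against 66.0 mm before, so no lift shows within the roughly 0.3 mm noise. A smaller lift could not be ruled out.
- **Holding:** the tool stayed still under a steady push of about 7 N.

**What went wrong or disagreed:**
- **First grasp missed:** it closed above the handle because the real fingertips end about 42 mm short of the reported tool point. The depth pictures showed this, and I corrected for it.
- **Pressing on the table:** during the second grasp the fingertips pressed on the worktop with 17.6 N.
- **Sideways load on the blade:** partway in, I was pressing the handle down with about 10 N, and raised the tool to relieve it. The plate showed no lift afterwards.
- **Gap estimates differ slightly:** the plate-top readings from above suggest a gap nearer 6.2 mm, against about 6.5 mm from the depth.

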